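# Rock the battery dispenser to free the cell stuck in its neck

### The arm

A 7-joint arm with a two-finger parallel gripper is mounted at the origin on the work surface. World frame = base frame: x ahead of the robot, y to its left, z up, the work surface at z = 0. Lengths are in m, angles in rad, forces in N, time in s.
With the tool pointing down it reaches from about 0.4 to 0.85 m from the base axis. Payload 10.4 kg.
Tool frame: the origin (TCP) lies on the centre line of the jaws, within the pads' length; the fingertips stand 17 mm ahead of it and the grasp point (between the pads) lies 2 mm behind it; z points along the fingers, y is the line along which they close (so a half turn about z gives the same grasp; the last joint's range is limited). The gripper opens to 85 mm and grips with 20 to 120 N. Pads are 22 mm wide; open, the fingers measure 114 mm over their backs; the gripper's body (76 mm by 85 mm) begins 54 mm behind the grasp point. The pads swing forward as they close: fully open they stand 13 mm farther back than shut.
Start: joints at [1.277, 0.332, -0.065, 1.46, 0.022, 1.35, -0.088], TCP at [0.167, -0.602, 0.248] pointing down, gripper open.
Joint ranges: [-2.6, 2.6], [-0.5, 2.12], [-1.47, 1.34], [0.16, 2.42], [-1.27, 4.41], [0.06, 2.06], [-2.6, 2.6]. Speed limits (rad/s): [2.22, 2.22, 2.79, 2.79, 3.14, 3.14, 3.14].

### API

Orientations are given as a unit quaternion [x, y, z, w].
In Python, from workcell import sensors, imaging, order, spotter gives the robot as it stands. The module is installed in compiled form; this text tells all that it offers.
- The arm moves only by the shell command python3 -m inch 'ROWS' [FORCE]. ROWS is JSON, a list that holds one entry, the list of rows, each a list of 7 numbers: the shift along the tool's x, y, z in m, then the turn, a rotation vector about the tool's x, y, z in rad, then the closure, from -1 (fully open) to 1 (shut). In form: [[[x, y, z, ax, ay, az, hand], ...]]. A call has 1 to 10 rows; each row is the pose to reach, as a shift and turn from the pose commanded when the call began, along the tool's axes at that moment; what a row does not reach only later rows make up. A row lasts 1/10 s, in which the tool goes at most 50 mm and 8.59 degrees, less where a joint would pass 70% of its speed; a pose out of reach is approached as far as the arm can. A call with a gripper value outside its range is refused whole. The fingers move at their own pace and stop on an object; FORCE is the grip in N (left out, the last holds). Time passes only in rows, so rows that repeat a pose let the fingers close. It gives the time, the measured TCP pose, the force, the opening and the grip force at its end, in the units of the state.
- sensors.get_obs(): the state, without advancing time (a new reading comes with each control period).
- imaging.camera(name): name is "scene" or "top" or "wrist"; returns the picture (420x560x3 uint8, blue, green, red); there is no depth.
- imaging.calibration(name): a dict with "mtx" (3x3 intrinsics, pixels), "R" (3x3) and "t" (3): a world point X has camera coordinates R X + t; the wrist camera has in their place "tool_from_camera" (4x4, takes a point from camera to tool coordinates, whose origin is the TCP and whose axes are the flange's). Camera axes: x right, y down, z forward; pixel columns grow to the right and rows downward; lengths in m; the calibration is good to about 2 mm. A picture is of the moment at which its call begins: read the wrist's pose just before it. calibration takes no time and is no camera call.
- order.hand_in(): hands the job in; it is judged then, once.
Trained networks look in the newest picture that a camera, given by its name, has taken for a name from the list of things; names that differ only in an ending like _2 or _b are one class to them, and where a whole thing is asked for, a point or a joint stands for the part that bears it (a point fixed in the world has none). Each returns a list of dicts, best first, with "conf" (0 to 1); they miss things now and then, are a little off and sometimes report something else, mostly with a low value. They report only what shows in the picture. A call takes as long as a camera call.
- spotter.look_for(label, camera): "pixel" ([column, row] in pixels, amid what is visible of it).
The state is a dict: "clock": time; "joint_pos": joint angles; "joint_velocities": joint speeds; "tau": joint torques, N m; "position": TCP position; "ee_rot": TCP orientation; "ft_force": force on the tool from outside, world axes, zero at the start; "torque": the same for the moment, N m; "grip_width": opening from 0.0 (shut) to 1.0 (fully open); "grasp_force": force on a finger pad.
Only numpy, scipy, OpenCV 4.12 (cv2) and the standard library are available. Lean on these libraries where they do the work, as an engineer would, in place of code of your own. Each camera call takes 0.05 s, during which the arm holds its last target. There are 200 camera calls.

### The job

A spent red battery cell is caught on the ledges in the neck of the clear upside-down battery bottle. Rock the bottle on its pin from side to side, gently but right up to its stops, until the cell has worked its way down the neck and dropped into the black tray below. Do not shift or tip the wooden stand or disturb the things around it, and leave the bottle standing upright by itself.

Things in the scene. Friction and masses are not known exactly. Their poses are not given: they have to be found in the camera images.
- stand: Loose beech stand, 2.6 kg, base plate 150 (x) x 240 (y) x 12 mm on the table; not fixed: a hard shove slides or tips it (pushes under 8 N at the grip post are safe). Origin: centre of the base's underside, z up. A back board 60 mm wide, 120 mm high rises 36 to 48 mm from the centre on the -x side and carries the bottle's pin. The bottle rocks sideways, along the stand's y.
- tray (a point): Centre of the floor of the black catch tray on the stand, under the bottle, 12 mm above the table; inside 64 mm (x) x 120 mm (y); walls reach 24 mm above the table at front and back, 32 mm at the y ends; ribbed floor.
- bottle (a joint): Lean of the bottle on its pin, rad: 0 upright, positive with its top towards the stand's -y, negative towards +y. A damped spring (0.5 N m/rad) returns it upright when let go. It has a hard stop on either side, not marked, somewhere between 0.5 and 0.65, to be felt for: reaching it takes about 2 N at the grip post; pushing harder then only moves the stand.
- pivot (a point): The pin about which the bottle rocks, 92 mm above the table, along the stand's x. This frame turns with the bottle: z up the bottle, y as the stand's y when upright. The flat clear bottle stands neck down: neck 60 (x) x 46 (y) mm from 40 mm below the pin to 60 mm above it, then a hopper 60 x 96 mm up to 119 mm above the pin.
- neck (a point): Middle of the neck, 10 mm above the pin. Inside (40 mm wide) three yellow ledges reach 18 mm in from alternate walls: top from +y (wall edge 30 mm above the pin), middle from -y (4 mm above), bottom from +y (22 mm below). Each slopes down to its own wall: a cell lies in that corner, and rolls off only while the bottle leans to the other side, close to or at its stop, for about half a second.
- post (a point): Middle of the blue round grip post on top of the upturned bottle: 24 mm diameter, from 119 to 188 mm above the pin along the bottle's axis; this point is 160 mm from the pin. Moves with the bottle.
- cell: The stuck battery cell: red cylinder with a brass-coloured end, 14.5 mm diameter, 50 mm long, about 24 g; origin at its centre, x along its axis (parallel to the pin). Starts on the top ledge against the neck's +y wall. At rest on a ledge its centre is 9 mm above that ledge's wall edge; in the tray it is about 20 mm above the table.
- pack_a: Grey upright transmitter pack, 62 x 22 x 95 mm with a stub aerial to 130 mm, in the slotted beech rack; origin at the centre of its underside. Bystander.
- pack_b: Second, identical transmitter pack in the same rack. Bystander.
- clip: Chrome lapel clip, 40 x 9 x 22 mm, lying on the table; origin under its centre. Bystander.
- door_cover: Black battery door cover, 58 x 36 x 8 mm, flat on the table; origin under its centre. Bystander.
- sleeve: Blue microphone sleeve, a tube 28 mm across and 30 mm high, standing; origin under its centre. Bystander.
- tape: Black roll of tape, 100 mm across, 45 mm high, lying flat; origin under its centre. Bystander.

How it is judged:
By the outcome, as a careful person would: the job done as asked, in the order asked, and still so for the second after the job is handed in, with the robot touching nothing.
It also fails if it takes over 61 s, if anything falls off the work surface, if the arm or the gripper's body presses on something with over 40 N, if the wrist force passes 120 N, or if a joint passes its speed limit or range.

## Working session

There is one attempt and no reset: what is moved stays moved. The work goes in short steps, Python scripts to look and compute and a shell command to move; the robot and the scene stay as the last step left them, time stands still between calls to the robot, and variables do not carry over. Pictures are saved under pics/ and viewed, at most 10 in all, crops included, and the job is handed in when it is done.

```bash
mkdir -p pics
python3 - <<'E'
from workcell import sensors, imaging, spotter
import cv2,numpy as np
o=sensors.get_obs();print({k:np.round(v,3).tolist() for k,v in o.items()})
for c in ["scene","top"]:
    cv2.imwrite(f"pics/{c}0.png",imaging.camera(c))
    k=imaging.calibration(c);print(c,k["mtx"].tolist(),np.round(k["R"],4).tolist(),np.round(k["t"],4).tolist())
    for l in ["stand","tray","neck","post","cell","bottle","tape","pack_a","sleeve","clip","door_cover"]:
        print(l,[(np.round(d["pixel"]).tolist(),round(d["conf"],2)) for d in spotter.look_for(l,c)][:3])
E
```

```text
{'clock': 0.0, 'joint_pos': [1.277, 0.333, -0.065, 1.461, 0.022, 1.35, -0.088], 'joint_velocities': [-0.001, -0.0, 0.0, 0.001, -0.001, -0.0, -0.0], 'tau': [0.001, -62.544, 0.049, -39.159, 0.016, 0.01, 0.0], 'position': [0.167, -0.602, 0.248], 'ee_rot': [0.991, 0.135, -0.0, -0.001], 'ft_force': [-0.439, -0.089, 0.075], 'torque': [0.057, 0.049, 0.024], 'grasp_force': 0.0, 'grip_width': 1.0}
scene [[418.659656996891, 0.0, 275.68639978615676], [0.0, 418.659656996891, 201.1996514977809], [0.0, 0.0, 1.0]] [[0.2196, 0.9756, -0.0081], [0.8445, -0.1942, -0.4991], [-0.4885, 0.1027, -0.8665]] [-0.1389, -0.3543, 1.3158]
stand [([291.0, 232.0], 0.8)]
tray [([289.0, 232.0], 0.64), ([148.0, 242.0], 0.38)]
neck [([295.0, 211.0], 0.76)]
post [([296.0, 206.0], 0.86)]
cell []
bottle [([296.0, 204.0], 0.73)]
tape [([405.0, 154.0], 0.74)]
pack_a [([425.0, 206.0], 0.81), ([409.0, 216.0], 0.63)]
sleeve [([142.0, 310.0], 0.43)]
clip []
door_cover [([149.0, 242.0], 0.73)]
top [[438.96276232866916, 0.0, 278.1191862098839], [0.0, 438.96276232866916, 211.2771255494556], [0.0, 0.0, 1.0]] [[-0.0099, -0.9998, -0.0191], [-0.9826, 0.0133, -0.1852], [0.1854, 0.0169, -0.9825]] [0.0564, 0.5416, 1.2264]
stand [([276.0, 214.0], 0.76), ([274.0, 204.0], 0.25)]
tray [([271.0, 212.0], 0.84)]
neck [([271.0, 200.0], 0.88)]
post [([274.0, 200.0], 0.91)]
cell [([274.0, 212.0], 0.34)]
bottle [([270.0, 200.0], 0.91), ([401.0, 170.0], 0.71), ([393.0, 236.0], 0.67)]
tape [([145.0, 261.0], 0.87)]
pack_a [([179.0, 198.0], 0.8), ([161.0, 205.0], 0.74)]
sleeve []
clip [([273.0, 200.0], 0.45)]
door_cover [([394.0, 236.0], 0.74), ([159.0, 206.0], 0.48)]
```

Run:
```python
import cv2
for c,(x,y) in {"scene":(120,100),"top":(100,100)}.items():
    i=cv2.imread(f"pics/{c}0.png")
    cv2.imwrite(f"pics/{c}0c.png",cv2.resize(i[y:y+240,x:x+320],None,fx=2.5,fy=2.5,interpolation=cv2.INTER_CUBIC))
```

```text
(no output)
```

View pics/scene0c.png

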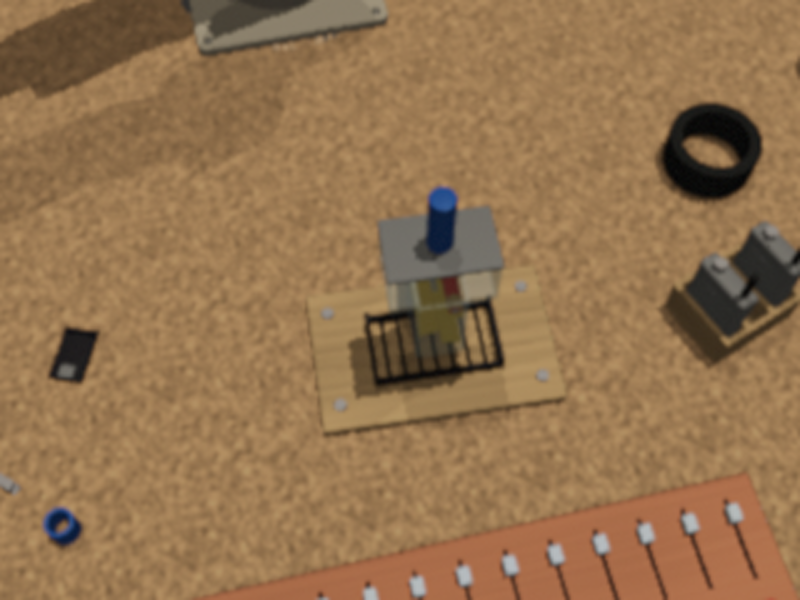

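View pics/top0c.png

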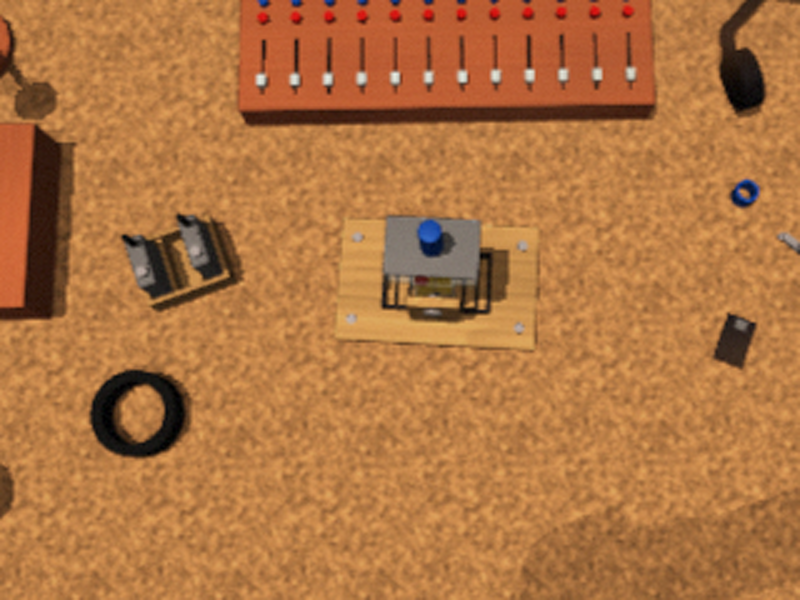

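The post top is at about scene (297,179) and top (272,191). The board is on the robot's side, so the stand is nearly aligned with world. The red cell lies on the +y (left in top) side.

```bash
cat > h.py <<'E'
import numpy as np
from workcell import imaging
from scipy.spatial.transform import Rotation as Ro
def ray(c,p):
    k=imaging.calibration(c);R=k["R"];t=np.array(k["t"])
    return -R.T@t, R.T@np.linalg.solve(k["mtx"],[p[0],p[1],1])
def atz(c,p,z):
    o,d=ray(c,p);return o+d*(z-o[2])/d[2]
def tri(a,b):
    A=np.zeros((3,3));B=np.zeros(3)
    for o,d in (a,b):
        d=d/np.linalg.norm(d);P=np.eye(3)-np.outer(d,d);A+=P;B+=P@o
    return np.linalg.solve(A,B)
E
python3 - <<'E'
from h import *
from workcell import sensors
print("posttop",tri(ray("scene",(296.8,179)),ray("top",(272,191))),atz("scene",(296.8,179),.28),atz("top",(272,191),.28))
T=[(343,220),(538,228),(535,349),(336,342)]
S=[(307,293),(540,267),(564,398),(325,432)]
T=np.array([atz("top",(x/2.5+100,y/2.5+100),.012) for x,y in T]);S=np.array([atz("scene",(x/2.5+120,y/2.5+100),.012) for x,y in S])
print(T.round(3),T.mean(0));print(S.round(3),S.mean(0))
o=sensors.get_obs();R=Ro.from_quat(o["ee_rot"]).as_matrix();print(R.round(4))
print(o["position"])
E
```

```text
posttop [0.54890592 0.06168314 0.28083289] [0.54858064 0.06322113 0.28      ] [0.54882293 0.0603484  0.28      ]
[[ 0.623  0.174  0.012]
 [ 0.61  -0.062  0.012]
 [ 0.463 -0.055  0.012]
 [ 0.474  0.182  0.012]] [0.54254786 0.05982804 0.012     ]
[[ 0.464 -0.048  0.012]
 [ 0.488  0.193  0.012]
 [ 0.633  0.174  0.012]
 [ 0.615 -0.059  0.012]] [0.55014462 0.06487163 0.012     ]
[[ 9.636e-01  2.675e-01  0.000e+00]
 [ 2.675e-01 -9.636e-01 -1.000e-04]
 [ 0.000e+00  1.000e-04 -1.000e+00]]
[ 0.16717612 -0.60223456  0.24833296]
```

```bash
python3 -m inch '[[[0.02,-0.02,-0.04,0,0,0.05,-0.3],[0.05,-0.05,-0.085,0,0,0.1,-0.3],[0.08,-0.08,-0.09,0,0,0.15,-0.3],[0.11,-0.11,-0.09,0,0,0.2,-0.3],[0.14,-0.14,-0.09,0,0,0.25,-0.3],[0.17,-0.17,-0.09,0,0,0.3,-0.3],[0.2,-0.2,-0.09,0,0,0.336,-0.3],[0.23,-0.23,-0.09,0,0,0.336,-0.3],[0.26,-0.26,-0.09,0,0,0.336,-0.3],[0.28,-0.28,-0.09,0,0,0.336,-0.3]]]' 20
cat > st.py <<'E'
from h import *
from workcell import sensors
import sys
o=sensors.get_obs();R=Ro.from_quat(o["ee_rot"]).as_matrix()
g=np.array([float(a) for a in sys.argv[1:4]])
print(o["clock"],"pos",o["position"].round(4) if hasattr(o["position"],"round") else o["position"],"w",o["grip_width"],"F",np.round(o["ft_force"],2))
print("tool x yaw",np.arctan2(R[1,0],R[0,0]),"tilt",R[2,:2],"to goal, tool axes",(R.T@(g-o["position"])).round(4))
E
python3 st.py 0.549 0.062 0.338
```

```text
clock: 2.2
position: [0.3634, -0.2547, 0.3387]
ee_rot: [1.0, -0.031, 0.0, 0.0]
ft_force: [0.6, -0.5, 0.6]
grip_width: 0.651
grasp_force: 0.0
2.2 pos [ 0.3634 -0.2547  0.3387] w 0.651219342720682 F [ 0.56 -0.48  0.62]
tool x yaw -0.06254719478380856 tilt [0.00074897 0.00053728] to goal, tool axes [ 0.1654 -0.3277  0.0006]
```

```bash
python3 -m inch '[[[0.02,-0.03,0,0,0,0,-0.3],[0.04,-0.07,0,0,0,0,-0.3],[0.06,-0.11,0,0,0,0,-0.3],[0.08,-0.155,0,0,0,0,-0.3],[0.1,-0.2,0,0,0,0,-0.3],[0.12,-0.245,0,0,0,0,-0.3],[0.145,-0.29,0,0,0,0,-0.3],[0.16,-0.318,0,0,0,0,-0.3],[0.165,-0.328,0,0,0,0,-0.3],[0.165,-0.328,0,0,0,0,-0.3]]]'
python3 st.py 0.549 0.062 0.248
python3 - <<'E'
from h import *
import cv2
from workcell import spotter
w=imaging.camera("wrist")
print(spotter.look_for("post","wrist"))
cv2.imwrite("pics/c.png",np.hstack([w,]))
k=imaging.calibration("wrist");M=k["tool_from_camera"];print(k["mtx"].round(1).tolist(),np.round(M,3).tolist())
E
```

```text
clock: 3.2
position: [0.5482, 0.0604, 0.338]
ee_rot: [1.0, -0.031, -0.0, -0.0]
ft_force: [0.3, -0.4, 0.5]
grip_width: 0.649
grasp_force: 0.0
3.2 pos [0.5482 0.0604 0.338 ] w 0.6491585446823491 F [ 0.34 -0.41  0.48]
tool x yaw -0.06241165406229312 tilt [-0.00075978 -0.00087708] to goal, tool axes [ 0.0007 -0.0015  0.09  ]
[]
[[377.0, 0.0, 281.0], [0.0, 377.0, 221.0], [0.0, 0.0, 1.0]] [[0.0, -0.951, -0.309, 0.081], [1.0, 0.0, -0.0, 0.0], [0.0, -0.309, 0.951, -0.125], [0.0, 0.0, 0.0, 1.0]]
```

View pics/c.png

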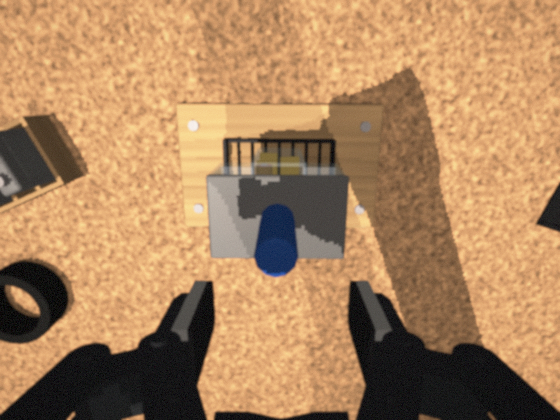

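The post top, at (275,258), lies between the fingers, within 1 mm in x and 3 mm in y. The stand edges are parallel to the image, so the yaw is right. I'll descend around the post.

```bash
python3 -m inch '[[[0,-0.003,0.02,0,0,0,-0.3],[0,-0.003,0.04,0,0,0,-0.3],[0,-0.003,0.06,0,0,0,-0.3],[0,-0.003,0.08,0,0,0,-0.3],[0,-0.003,0.091,0,0,0,-0.3],[0,-0.003,0.091,0,0,0,-0.3]]]'
python3 st.py 0.549 0.062 0.247
```

```text
clock: 3.9
position: [0.5476, 0.0603, 0.2463]
ee_rot: [0.999, -0.034, -0.001, 0.001]
ft_force: [-0.2, -0.5, -0.2]
grip_width: 0.648
grasp_force: 0.0
3.9 pos [0.5476 0.0603 0.2463] w 0.6484547209895204 F [-0.22 -0.48 -0.18]
tool x yaw -0.06724698876142482 tilt [-0.00171555  0.00115504] to goal, tool axes [ 0.0013 -0.0018 -0.0007]
```

```bash
python3 -m inch '[[[0,0.006,0,0,0,0,-0.3],[0,0.012,0,0,0,0,-0.3],[0,0.018,0,0,0,0,-0.3],[0,0.024,0,0,0,0,-0.3],[0,0.03,0,0,0,0,-0.3],[0,0.036,0,0,0,0,-0.3],[0,0.042,0,0,0,0,-0.3],[0,0.048,0,0,0,0,-0.3],[0,0.054,0,0,0,0,-0.3],[0,0.06,0,0,0,0,-0.3]]]'
```

```text
clock: 4.9
position: [0.5443, 0.0017, 0.2472]
ee_rot: [0.999, -0.033, -0.0, -0.0]
ft_force: [-0.8, 1.1, 0.2]
grip_width: 0.653
grasp_force: 0.4
```

```bash
python3 -m inch '[[[0,0.005,0,0,0,0,-0.3],[0,0.01,0,0,0,0,-0.3],[0,0.015,0,0,0,0,-0.3],[0,0.02,0,0,0,0,-0.3],[0,0.024,0,0,0,0,-0.3],[0,0.026,0,0,0,0,-0.3]]]'; python3 -m inch '[[[0,0.002,0,0,0,0,-0.3],[0,0.003,0,0,0,0,-0.3]]]';  python3 -m inch '[[[0,0.002,0,0,0,0,-0.3],[0,0.003,0,0,0,0,-0.3]]]'
```

```text
clock: 5.5
position: [0.5427, -0.0243, 0.2473]
ee_rot: [0.999, -0.033, -0.0, 0.0]
ft_force: [-0.6, 1.6, 0.0]
grip_width: 0.651
grasp_force: 0.5
clock: 5.7
position: [0.5425, -0.0269, 0.2473]
ee_rot: [0.999, -0.033, 0.0, 0.0]
ft_force: [0.6, 1.4, -0.1]
grip_width: 0.647
grasp_force: 0.6
clock: 5.9
position: [0.5423, -0.0299, 0.2473]
ee_rot: [0.999, -0.033, 0.0, 0.0]
ft_force: [-0.2, 1.9, 0.0]
grip_width: 0.653
grasp_force: 0.6
```

```bash
python3 -m inch '[[[0,0.002,0,0,0,0,-0.3],[0,0.003,0,0,0,0,-0.3]]]'; python3 -m inch '[[[0,0.002,0,0,0,0,-0.3],[0,0.002,0,0,0,0,-0.3]]]'
```

```text
clock: 6.1
position: [0.5421, -0.033, 0.2473]
ee_rot: [0.999, -0.033, 0.0, 0.0]
ft_force: [-0.2, 1.6, -0.3]
grip_width: 0.651
grasp_force: 0.6
clock: 6.3
position: [0.542, -0.0351, 0.2473]
ee_rot: [0.999, -0.033, -0.0, 0.0]
ft_force: [0.1, 0.1, -0.2]
grip_width: 0.65
grasp_force: 0.5
```

```bash
python3 -m inch '[[[0,0.002,0,0,0,0,-0.3],[0,0.002,0,0,0,0,-0.3]]]'
```

```text
clock: 6.5
position: [0.5419, -0.0371, 0.2473]
ee_rot: [0.999, -0.033, 0.0, 0.0]
ft_force: [-0.3, 0.8, 1.1]
grip_width: 0.645
grasp_force: 0.5
```

```bash
python3 -m inch '[[[0,0.002,0,0,0,0,-0.3],[0,0.002,0,0,0,0,-0.3]]]'
```

```text
clock: 6.7
position: [0.5417, -0.0391, 0.2473]
ee_rot: [0.999, -0.033, -0.0, 0.0]
ft_force: [0.3, 1.0, 0.7]
grip_width: 0.65
grasp_force: 0.5
```

```bash
python3 -m inch '[[[0,0.002,0,0,0,0,-0.3],[0,0.002,0,0,0,0,-0.3]]]'
python3 - <<'E'
from h import *
import cv2
a=imaging.camera("scene")[120:300,210:410];b=imaging.camera("wrist")
cv2.imwrite("pics/d.png",np.hstack([cv2.resize(a,None,fx=2.2,fy=2.2,interpolation=2),cv2.resize(b,(360,396))[:,:]]))
E
python3 st.py 0 0 0
```

```text
clock: 6.9
position: [0.5416, -0.0411, 0.2473]
ee_rot: [0.999, -0.033, 0.0, 0.0]
ft_force: [-0.2, 1.8, 0.3]
grip_width: 0.649
grasp_force: 0.6
7.0 pos [ 0.5416 -0.0409  0.2474] w 0.6525635192655768 F [-0.03  1.18  0.73]
tool x yaw -0.06537954279798759 tilt [0.00012324 0.00016339] to goal, tool axes [-0.5432 -0.0055  0.2473]
```

View pics/d.png

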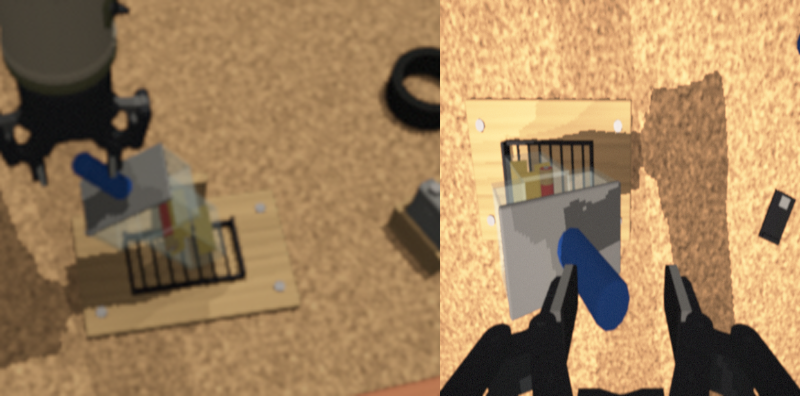

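The bottle leans freely toward -y, carried by the left finger. The stand hasn't moved, and the red cell is in the neck at about (165,215) in the scene crop. No stop felt yet, so I'll carry on.

```bash
python3 -m inch '[[[0,0.002,0,0,0,0,-0.3],[0,0.002,0,0,0,0,-0.3]]]'; python3 -m inch '[[[0,0.002,0,0,0,0,-0.3],[0,0.002,0,0,0,0,-0.3]]]'
```

```text
clock: 7.2
position: [0.5415, -0.0431, 0.2473]
ee_rot: [0.999, -0.033, -0.0, 0.0]
ft_force: [-0.0, 0.5, -0.2]
grip_width: 0.654
grasp_force: 0.6
clock: 7.4
position: [0.5413, -0.0451, 0.2473]
ee_rot: [0.999, -0.033, -0.0, 0.0]
ft_force: [-0.5, 0.1, 0.5]
grip_width: 0.65
grasp_force: 0.6
```

```bash
python3 -m inch '[[[0,0.002,0,0,0,0,-0.3],[0,0.002,0,0,0,0,-0.3]]]'
```

```text
clock: 7.6
position: [0.5412, -0.0471, 0.2473]
ee_rot: [0.999, -0.033, -0.0, 0.0]
ft_force: [0.3, 1.0, -0.0]
grip_width: 0.652
grasp_force: 0.6
```

```bash
python3 -m inch '[[[0,0.002,0,0,0,0,-0.3],[0,0.002,0,0,0,0,-0.3]]]'
```

```text
clock: 7.8
position: [0.5411, -0.048, 0.2473]
ee_rot: [0.999, -0.032, 0.0, -0.001]
ft_force: [0.5, 4.2, -0.7]
grip_width: 0.65
grasp_force: 1.7
```

Stop felt at y ≈ -0.048 m, with about 4 N. I'll hold there, then go back gently.

```bash
python3 -m inch '[[[0,0,0,0,0,0,-0.3],[0,0,0,0,0,0,-0.3],[0,0,0,0,0,0,-0.3],[0,0,0,0,0,0,-0.3],[0,0,0,0,0,0,-0.3],[0,0,0,0,0,0,-0.3],[0,0,0,0,0,0,-0.3],[0,0,0,0,0,0,-0.3]]]'
python3 - <<'E'
from h import *
import cv2
a=imaging.camera("scene")[120:300,210:410];b=imaging.camera("wrist")[100:310,0:280]
cv2.imwrite("pics/e.png",np.hstack([cv2.resize(a,None,fx=2,fy=2,interpolation=2),cv2.resize(b,(400,300))[:300] if 0 else cv2.resize(b,(400,360))]))
E
```

```text
clock: 8.6
position: [0.5411, -0.0481, 0.2473]
ee_rot: [0.999, -0.032, 0.0, -0.0]
ft_force: [-0.2, 5.5, -1.3]
grip_width: 0.651
grasp_force: 2.1
```

View pics/e.png

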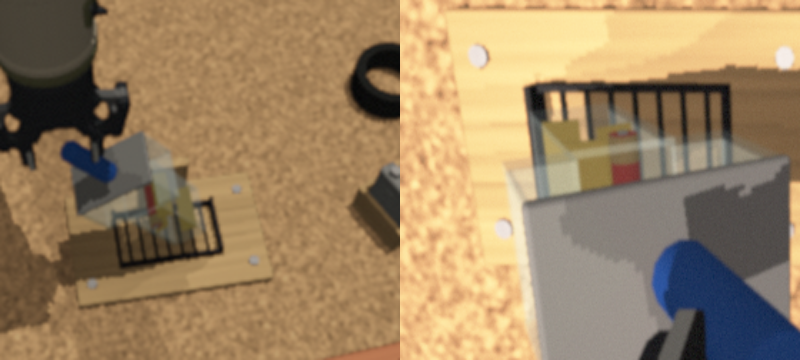

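The cell has rolled to the -y wall (red at the right of the ledges in the wrist view). Now the other side.

```bash
python3 -m inch '[[[0,-0.005,0,0,0,0,-0.3],[0,-0.013,0,0,0,0,-0.3],[0,-0.023,0,0,0,0,-0.3],[0,-0.033,0,0,0,0,-0.3],[0,-0.043,0,0,0,0,-0.3],[0,-0.053,0,0,0,0,-0.3],[0,-0.063,0,0,0,0,-0.3],[0,-0.073,0,0,0,0,-0.3],[0,-0.083,0,0,0,0,-0.3],[0,-0.093,0,0,0,0,-0.3]]]'
python3 -m inch '[[[0,-0.008,0,0,0,0,-0.3],[0,-0.016,0,0,0,0,-0.3],[0,-0.022,0,0,0,0,-0.3],[0,-0.028,0,0,0,0,-0.3],[0,-0.034,0,0,0,0,-0.3],[0,-0.04,0,0,0,0,-0.3],[0,-0.046,0,0,0,0,-0.3],[0,-0.052,0,0,0,0,-0.3],[0,-0.058,0,0,0,0,-0.3],[0,-0.064,0,0,0,0,-0.3]]]'
python3 st.py 0.549 0.172 .2473
```

```text
clock: 9.7
position: [0.5471, 0.0448, 0.2472]
ee_rot: [0.999, -0.033, -0.0, 0.0]
ft_force: [-0.5, -0.2, -0.6]
grip_width: 0.652
grasp_force: 0.0
clock: 10.7
position: [0.5513, 0.1083, 0.2472]
ee_rot: [0.999, -0.033, -0.0, 0.0]
ft_force: [-0.2, -0.3, -0.1]
grip_width: 0.65
grasp_force: 0.3
10.7 pos [0.5513 0.1083 0.2472] w 0.6500419055673863 F [-0.21 -0.31 -0.08]
tool x yaw -0.06530323223420856 tilt [-0.00012931  0.00025197] to goal, tool axes [-0.0065 -0.0634 -0.0001]
```

```bash
python3 -m inch '[[[0,-0.006,0,0,0,0,-0.3],[0,-0.012,0,0,0,0,-0.3],[0,-0.018,0,0,0,0,-0.3],[0,-0.024,0,0,0,0,-0.3],[0,-0.029,0,0,0,0,-0.3],[0,-0.033,0,0,0,0,-0.3],[0,-0.036,0,0,0,0,-0.3],[0,-0.038,0,0,0,0,-0.3]]]'; python3 -m inch '[[[0,-0.002,0,0,0,0,-0.3],[0,-0.002,0,0,0,0,-0.3]]]'
```

```text
clock: 11.5
position: [0.5538, 0.146, 0.2473]
ee_rot: [0.999, -0.033, 0.0, 0.0]
ft_force: [0.4, -1.4, -0.2]
grip_width: 0.65
grasp_force: 0.5
clock: 11.7
position: [0.5539, 0.1481, 0.2473]
ee_rot: [0.999, -0.032, 0.0, -0.0]
ft_force: [0.4, -1.7, 1.2]
grip_width: 0.646
grasp_force: 0.5
```

```bash
python3 -m inch '[[[0,-0.002,0,0,0,0,-0.3],[0,-0.002,0,0,0,0,-0.3]]]'
```

```text
clock: 11.9
position: [0.5541, 0.15, 0.2473]
ee_rot: [0.999, -0.033, 0.0, 0.0]
ft_force: [-1.2, -1.3, -0.3]
grip_width: 0.653
grasp_force: 0.5
```

```bash
python3 -m inch '[[[0,-0.002,0,0,0,0,-0.3],[0,-0.002,0,0,0,0,-0.3]]]'
```

```text
clock: 12.1
position: [0.5542, 0.152, 0.2473]
ee_rot: [0.999, -0.033, 0.0, -0.0]
ft_force: [0.7, -0.9, -0.3]
grip_width: 0.65
grasp_force: 0.5
```

```bash
python3 -m inch '[[[0,-0.002,0,0,0,0,-0.3],[0,-0.002,0,0,0,0,-0.3]]]'
```

```text
clock: 12.3
position: [0.5543, 0.1541, 0.2473]
ee_rot: [0.999, -0.032, 0.0, -0.0]
ft_force: [0.2, -1.0, -0.7]
grip_width: 0.646
grasp_force: 0.5
```

```bash
python3 -m inch '[[[0,-0.002,0,0,0,0,-0.3],[0,-0.002,0,0,0,0,-0.3]]]'
```

```text
clock: 12.5
position: [0.5544, 0.1561, 0.2473]
ee_rot: [0.999, -0.032, 0.0, -0.0]
ft_force: [0.2, -0.7, 0.5]
grip_width: 0.65
grasp_force: 0.5
```

```bash
python3 -m inch '[[[0,-0.002,0,0,0,0,-0.3],[0,-0.002,0,0,0,0,-0.3]]]'
```

```text
clock: 12.7
position: [0.5546, 0.1581, 0.2473]
ee_rot: [0.999, -0.032, 0.0, -0.0]
ft_force: [-0.6, -0.9, -0.3]
grip_width: 0.652
grasp_force: 0.5
```

```bash
python3 -m inch '[[[0,-0.002,0,0,0,0,-0.3],[0,-0.002,0,0,0,0,-0.3]]]'
```

```text
clock: 12.9
position: [0.5547, 0.1601, 0.2473]
ee_rot: [0.999, -0.032, 0.0, -0.0]
ft_force: [0.4, -2.2, -1.4]
grip_width: 0.649
grasp_force: 0.5
```

```bash
python3 -m inch '[[[0,-0.002,0,0,0,0,-0.3],[0,-0.002,0,0,0,0,-0.3]]]'
```

```text
clock: 13.1
position: [0.5548, 0.1621, 0.2473]
ee_rot: [0.999, -0.032, 0.0, -0.0]
ft_force: [-0.1, -1.3, -0.0]
grip_width: 0.65
grasp_force: 0.5
```

```bash
python3 -m inch '[[[0,-0.002,0,0,0,0,-0.3],[0,-0.002,0,0,0,0,-0.3]]]'
```

```text
clock: 13.3
position: [0.5549, 0.1641, 0.2473]
ee_rot: [0.999, -0.032, 0.0, -0.0]
ft_force: [-0.2, -1.5, -0.3]
grip_width: 0.647
grasp_force: 0.6
```

```bash
python3 -m inch '[[[0,-0.002,0,0,0,0,-0.3],[0,-0.002,0,0,0,0,-0.3]]]'
```

```text
clock: 13.5
position: [0.5551, 0.1661, 0.2473]
ee_rot: [0.999, -0.032, 0.0, -0.0]
ft_force: [1.2, -1.6, -0.1]
grip_width: 0.646
grasp_force: 0.6
```

```bash
python3 -m inch '[[[0,-0.002,0,0,0,0,-0.3],[0,-0.002,0,0,0,0,-0.3]]]'
```

```text
clock: 13.7
position: [0.5552, 0.1681, 0.2473]
ee_rot: [0.999, -0.032, 0.0, -0.0]
ft_force: [0.3, -1.5, -0.1]
grip_width: 0.645
grasp_force: 0.6
```

```bash
python3 -m inch '[[[0,-0.002,0,0,0,0,-0.3],[0,-0.002,0,0,0,0,-0.3]]]'
```

```text
clock: 13.9
position: [0.5553, 0.1701, 0.2473]
ee_rot: [0.999, -0.032, 0.0, -0.0]
ft_force: [-0.6, -1.6, 0.1]
grip_width: 0.649
grasp_force: 0.6
```

```bash
python3 -m inch '[[[0,-0.001,0,0,0,0,-0.3],[0,-0.001,0,0,0,0,-0.3]]]'
```

```text
clock: 14.1
position: [0.5554, 0.1709, 0.2473]
ee_rot: [0.999, -0.033, 0.0, -0.0]
ft_force: [-0.3, -1.8, 0.0]
grip_width: 0.647
grasp_force: 0.6
```

```bash
python3 -m inch '[[[0,-0.002,0,0,0,0,-0.3],[0,-0.002,0,0,0,0,-0.3]]]'
```

```text
clock: 14.3
position: [0.5555, 0.1731, 0.2473]
ee_rot: [0.999, -0.032, 0.0, -0.0]
ft_force: [1.0, -1.5, -0.2]
grip_width: 0.649
grasp_force: 0.6
```

```bash
python3 -m inch '[[[0,-0.001,0,0,0,0,-0.3],[0,-0.001,0,0,0,0,-0.3]]]'
```

```text
clock: 14.5
position: [0.5556, 0.1739, 0.2473]
ee_rot: [0.999, -0.033, 0.0, 0.0]
ft_force: [-0.6, -1.7, -0.4]
grip_width: 0.648
grasp_force: 0.6
```

```bash
python3 -m inch '[[[0,-0.002,0,0,0,0,-0.3],[0,-0.002,0,0,0,0,-0.3]]]'
```

```text
clock: 14.7
position: [0.5558, 0.1748, 0.2471]
ee_rot: [0.999, -0.033, -0.0, 0.001]
ft_force: [-0.8, -4.8, 0.9]
grip_width: 0.652
grasp_force: 2.3
```

```bash
python3 -m inch '[[[0,-0.0015,0,0,0,0,-0.3],[0,-0.0015,0,0,0,0,-0.3]]]'
```

```text
clock: 14.9
position: [0.5559, 0.1751, 0.2469]
ee_rot: [0.999, -0.034, -0.0, 0.002]
ft_force: [-2.0, -9.4, 1.0]
grip_width: 0.649
grasp_force: 4.1
```

Run:
```python
from h import *
import cv2
a=imaging.camera("scene")[120:300,210:410];b=imaging.camera("wrist")[60:310,200:520]
cv2.imwrite("pics/f.png",np.hstack([cv2.resize(a,None,fx=2,fy=2,interpolation=2),cv2.resize(b,(400,360))]))
```

```text
(no output)
```

View pics/f.png

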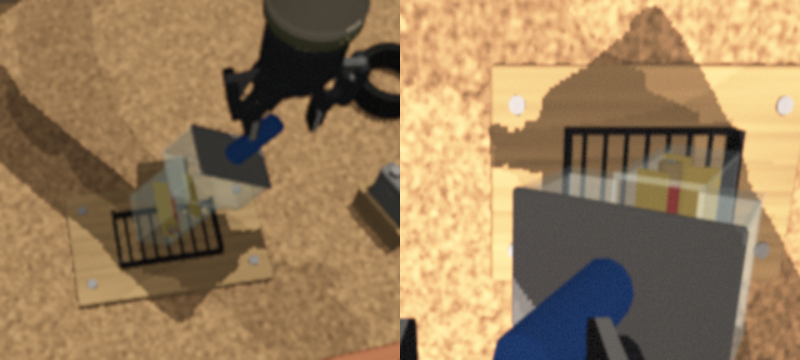

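I overshot the stop by a hair (9.4 N); the stand looks unmoved in the crop (corner still at (268,278)). Easing off to a light press and holding.

```bash
python3 -m inch '[[[0,0.002,0,0,0,0,-0.3],[0,0.002,0,0,0,0,-0.3],[0,0.002,0,0,0,0,-0.3],[0,0.002,0,0,0,0,-0.3],[0,0.002,0,0,0,0,-0.3],[0,0.002,0,0,0,0,-0.3],[0,0.002,0,0,0,0,-0.3]]]'
python3 - <<'E'
from h import *
import cv2
a=imaging.camera("scene");e=cv2.imread("pics/scene0.png")
cv2.imwrite("pics/scene_g.png",a)
b=imaging.camera("wrist")[60:310,200:520]
cv2.imwrite("pics/g.png",np.hstack([cv2.resize(a[120:300,210:410],None,fx=2,fy=2,interpolation=2),cv2.resize(b,(400,360))]))
E
```

```text
clock: 15.7
position: [0.5558, 0.1748, 0.2472]
ee_rot: [0.999, -0.033, -0.0, 0.0]
ft_force: [-1.0, -5.3, 0.8]
grip_width: 0.652
grasp_force: 2.3
```

View pics/g.png

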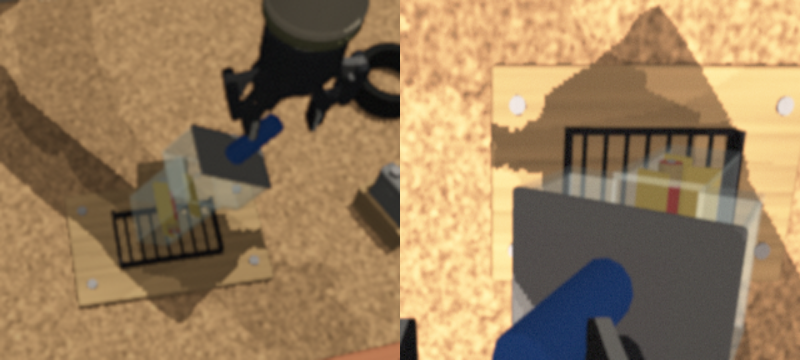

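The cell shows at about (672,200), between the ledges, unchanged from the last view, so it has settled. Now back to the -y stop.

```bash
python3 -m inch '[[[0,0.005,0,0,0,0,-0.3],[0,0.013,0,0,0,0,-0.3],[0,0.023,0,0,0,0,-0.3],[0,0.033,0,0,0,0,-0.3],[0,0.043,0,0,0,0,-0.3],[0,0.053,0,0,0,0,-0.3],[0,0.063,0,0,0,0,-0.3],[0,0.073,0,0,0,0,-0.3],[0,0.083,0,0,0,0,-0.3],[0,0.093,0,0,0,0,-0.3]]]'
python3 -m inch '[[[0,0.01,0,0,0,0,-0.3],[0,0.018,0,0,0,0,-0.3],[0,0.025,0,0,0,0,-0.3],[0,0.032,0,0,0,0,-0.3],[0,0.039,0,0,0,0,-0.3],[0,0.046,0,0,0,0,-0.3],[0,0.053,0,0,0,0,-0.3],[0,0.06,0,0,0,0,-0.3],[0,0.067,0,0,0,0,-0.3],[0,0.074,0,0,0,0,-0.3]]]'
python3 -m inch '[[[0,0.007,0,0,0,0,-0.3],[0,0.014,0,0,0,0,-0.3],[0,0.021,0,0,0,0,-0.3],[0,0.028,0,0,0,0,-0.3],[0,0.035,0,0,0,0,-0.3],[0,0.041,0,0,0,0,-0.3],[0,0.046,0,0,0,0,-0.3],[0,0.05,0,0,0,0,-0.3],[0,0.051,0,0,0,0,-0.3]]]'
python3 st.py 0.5411 -0.049 0.2473
```

```text
clock: 16.8
position: [0.5496, 0.0817, 0.2473]
ee_rot: [0.999, -0.033, -0.0, 0.0]
ft_force: [-0.4, -0.3, -0.4]
grip_width: 0.651
grasp_force: 0.0
clock: 17.8
position: [0.5448, 0.0081, 0.2472]
ee_rot: [0.999, -0.033, -0.0, -0.0]
ft_force: [0.1, 1.0, -0.4]
grip_width: 0.652
grasp_force: 0.4
clock: 18.7
position: [0.5415, -0.0428, 0.2473]
ee_rot: [0.999, -0.033, 0.0, 0.0]
ft_force: [-0.4, 1.7, -0.6]
grip_width: 0.649
grasp_force: 0.6
18.7 pos [ 0.5415 -0.0428  0.2473] w 0.6485674560707815 F [-0.42  1.67 -0.57]
tool x yaw -0.06569491186734394 tilt [6.01175121e-05 1.48976107e-04] to goal, tool axes [0.     0.0062 0.    ]
```

```bash
python3 -m inch '[[[0,0.003,0,0,0,0,-0.3],[0,0.005,0,0,0,0,-0.3],[0,0.006,0,0,0,0,-0.3],[0,0.006,0,0,0,0,-0.3],[0,0.006,0,0,0,0,-0.3],[0,0.006,0,0,0,0,-0.3],[0,0.006,0,0,0,0,-0.3],[0,0.006,0,0,0,0,-0.3],[0,0.006,0,0,0,0,-0.3],[0,0.006,0,0,0,0,-0.3]]]'
python3 - <<'E'
from h import *
import cv2
a=imaging.camera("scene")
b=imaging.camera("wrist")[100:310,0:280]
cv2.imwrite("pics/h.png",np.hstack([cv2.resize(a[120:300,210:410],None,fx=2,fy=2,interpolation=2),cv2.resize(b,(400,360))]))
E
```

```text
clock: 19.7
position: [0.5411, -0.048, 0.2473]
ee_rot: [0.999, -0.032, 0.0, -0.0]
ft_force: [0.7, 4.8, 0.3]
grip_width: 0.647
grasp_force: 1.9
```

View pics/h.png

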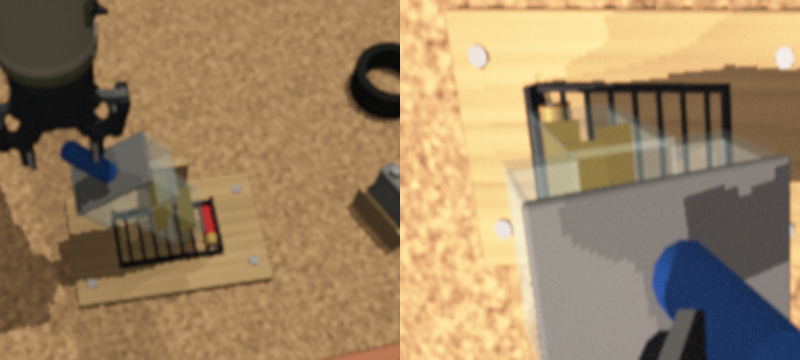

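The red cell now lies in the tray's +y end (scene crop (210,225), brass end forward). The neck is empty and the stand is in place. I'll let the bottle back upright and withdraw upward.

```bash
python3 -m inch '[[[0,-0.005,0,0,0,0,-0.3],[0,-0.013,0,0,0,0,-0.3],[0,-0.023,0,0,0,0,-0.3],[0,-0.033,0,0,0,0,-0.3],[0,-0.043,0,0,0,0,-0.3],[0,-0.053,0,0,0,0,-0.3],[0,-0.063,0,0,0,0,-0.3],[0,-0.073,0,0,0,0,-0.3],[0,-0.082,0,0,0,0,-0.3],[0,-0.09,0,0,0,0,-0.3]]]'
python3 -m inch '[[[0,-0.008,0,0,0,0,-0.3],[0,-0.016,0,0,0,0,-0.3],[0,-0.02,0,0,0,0,-0.3],[0,-0.02,0,0,0,0,-0.3],[0,-0.02,0,0,0,0,-0.3]]]'; python3 st.py 0.549 0.0615 0.247
```

```text
clock: 20.8
position: [0.547, 0.0423, 0.2472]
ee_rot: [0.999, -0.033, -0.0, 0.0]
ft_force: [-0.3, -0.8, 0.4]
grip_width: 0.649
grasp_force: 0.0
clock: 21.3
position: [0.5483, 0.0612, 0.2472]
ee_rot: [0.999, -0.033, -0.0, 0.0]
ft_force: [-0.8, -0.4, -0.8]
grip_width: 0.649
grasp_force: 0.0
21.3 pos [0.5483 0.0612 0.2472] w 0.6492146925727429 F [-0.77 -0.44 -0.77]
tool x yaw -0.06538537065309263 tilt [-7.10202285e-05  2.71208930e-04] to goal, tool axes [ 0.0007 -0.0003  0.0002]
```

```bash
python3 -m inch '[[[0,0,-0.02,0,0,0,-0.3],[0,0,-0.04,0,0,0,-0.3],[0,0,-0.06,0,0,0,-0.3],[0,0,-0.08,0,0,0,-0.3],[0,0,-0.1,0,0,0,-0.3],[-0.03,0,-0.12,0,0,0,-0.3],[-0.06,0.02,-0.13,0,0,0,-0.3],[-0.09,0.05,-0.13,0,0,0,-0.3],[-0.1,0.08,-0.13,0,0,0,-0.3],[-0.1,0.1,-0.13,0,0,0,-0.3]]]'
python3 -m inch '[[[0,0.03,0,0,0,0,-0.3],[0,0.06,0,0,0,0,-0.3],[0,0.1,0,0,0,0,-0.3],[0,0.1,0,0,0,0,-0.3],[0,0.1,0,0,0,0,-0.3]]]'
python3 - <<'E'
from h import *
import cv2
a=imaging.camera("scene");t=imaging.camera("top");t0=cv2.imread("pics/top0.png")
f=lambda i,x,y:cv2.resize(i[y:y+150,x:x+200],(400,300),interpolation=2)
cv2.imwrite("pics/i.png",np.vstack([np.hstack([f(cv2.imread("pics/scene0.png"),210,120),f(a,210,120)]),np.hstack([f(t0,190,120),f(t,190,120)])]))
E
```

```text
clock: 22.3
position: [0.4405, -0.0342, 0.378]
ee_rot: [0.999, -0.034, 0.001, 0.001]
ft_force: [1.4, 0.3, 0.4]
grip_width: 0.651
grasp_force: 0.0
clock: 22.8
position: [0.4352, -0.1324, 0.3772]
ee_rot: [0.999, -0.034, -0.0, -0.0]
ft_force: [0.3, 0.4, 0.1]
grip_width: 0.647
grasp_force: 0.0
```

View pics/i.png

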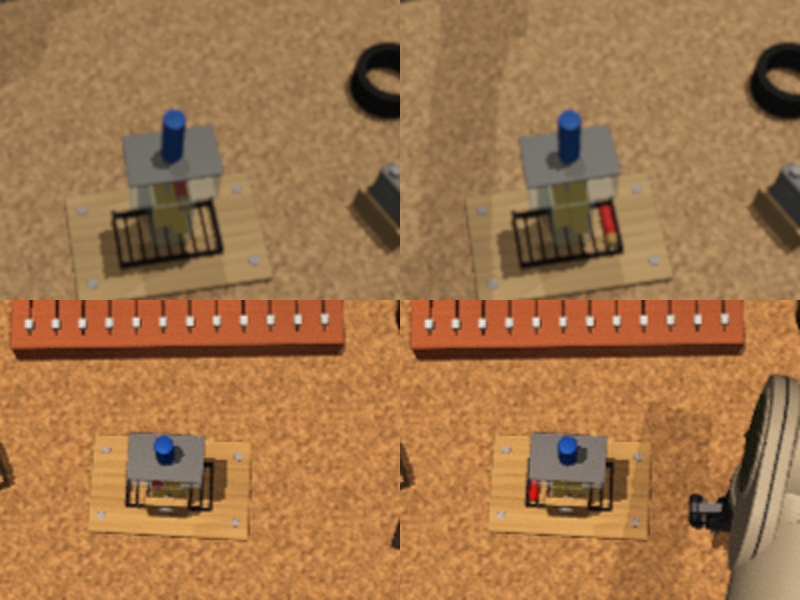

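The cell is in the tray and the stand is unmoved. The post sits a pixel or two towards -y, so I'll give the spring a moment and check again.

```bash
python3 -m inch '[[[0,0,0,0,0,0,-0.3],[0,0,0,0,0,0,-0.3],[0,0,0,0,0,0,-0.3],[0,0,0,0,0,0,-0.3],[0,0,0,0,0,0,-0.3],[0,0,0,0,0,0,-0.3],[0,0,0,0,0,0,-0.3],[0,0,0,0,0,0,-0.3],[0,0,0,0,0,0,-0.3],[0,0,0,0,0,0,-0.3]]]' | head -1
python3 - <<'E'
from h import *
import cv2
def blue(i,x,y):
    c=i[y:y+150,x:x+200].astype(int);m=(c[...,0]>c[...,2]+60)&(c[...,0]>80)
    yy,xx=np.nonzero(m);return xx.mean().round(2),yy.mean().round(2),m.sum()
for n,x in (("scene",210),("top",190)):
    i=imaging.camera(n);i0=cv2.imread(f"pics/{n}0.png")
    print(n,blue(i0,x,120),blue(i,x,120))
    # stand shift: phase correlation on base's front part
    sl=(slice(215,275),slice(235,350)) if n=="scene" else (slice(185,245),slice(230,272))
    g=lambda k:np.float64(cv2.cvtColor(k,6))[sl]
    print(cv2.phaseCorrelate(g(i0),g(i)))
E
```

```text
clock: 23.9
scene (np.float64(86.63), np.float64(59.81), np.int64(78)) (np.float64(84.46), np.float64(60.14), np.int64(79))
((-0.025884435869038214, 0.02186730656973168), 0.885411967411696)
top (np.float64(81.3), np.float64(72.25), np.int64(69)) (np.float64(83.23), np.float64(72.36), np.int64(69))
((0.8718512961141158, -0.012457823457147299), 0.8790943415892593)
```

```bash
for k in 1 ; do python3 -m inch '[[[0,0,0,0,0,0,-0.3],[0,0,0,0,0,0,-0.3],[0,0,0,0,0,0,-0.3],[0,0,0,0,0,0,-0.3],[0,0,0,0,0,0,-0.3],[0,0,0,0,0,0,-0.3],[0,0,0,0,0,0,-0.3],[0,0,0,0,0,0,-0.3],[0,0,0,0,0,0,-0.3],[0,0,0,0,0,0,-0.3]]]' | head -1; done
python3 - <<'E'
from h import *
import cv2
def blue(i,x,y):
    c=i[y:y+150,x:x+200].astype(int);m=(c[...,0]>c[...,2]+60)&(c[...,0]>80)
    yy,xx=np.nonzero(m);return xx.mean().round(2),yy.mean().round(2),m.sum()
P={}
for n,x in (("scene",210),("top",190)):
    i=imaging.camera(n);i0=cv2.imread(f"pics/{n}0.png");k=imaging.calibration(n)
    print(n,blue(i0,x,120),blue(i,x,120))
    g=lambda k:np.float64(cv2.cvtColor(k,6))
    sc=[(243+7,226),(328,214),(256,262),(337,250)] if n=="scene" else [(243,195),(309,198),(240,227),(307,231)]
    for c,r in sc:
        s=(slice(r-8,r+9),slice(c-8,c+9));print(np.round(cv2.phaseCorrelate(g(i0)[s],g(i)[s],cv2.createHanningWindow((17,17),cv2.CV_64F))[0],2))
    for a in (0,.02,.04):   # predicted mid-post pixel for a lean
        X=np.array([.5476+.06*0,.0617-.17*np.sin(a),.092+.17*np.cos(a)]);q=k["mtx"]@(k["R"]@X+k["t"]);print(a,(q[:2]/q[2]-[x,120]).round(2))
E
```

```text
clock: 25.0
scene (np.float64(86.63), np.float64(59.81), np.int64(78)) (np.float64(84.46), np.float64(60.14), np.int64(79))
[ 0.28 -0.02]
[-0.25  0.03]
[-0.24 -0.23]
[-0.01 -0.07]
0 [85.61 63.7 ]
0.02 [83.94 64.04]
0.04 [82.27 64.39]
top (np.float64(81.3), np.float64(72.25), np.int64(69)) (np.float64(83.23), np.float64(72.36), np.int64(69))
[0.12 0.05]
[ 0.09 -0.05]
[-0.29 -0.  ]
[0.13 0.21]
0 [81.69 73.2 ]
0.02 [83.08 73.18]
0.04 [84.48 73.17]
```

The stand hasn't moved. The bottle is still, about 1.5° off its starting pose, which looks like bearing friction rather than anything holding it. The cell is in the tray and the arm is clear, so I'm handing in.

```bash
python3 -c "
from workcell import order
print(order.hand_in())"
```

```text
the job is handed in; nothing more can be done
None
```

The cell is in the black tray after rocking the bottle to its -y, +y and -y stops; I handed in at about 25 s with the arm clear, the stand unmoved, the bottle standing by itself about 1.5° towards -y, and one brief 9.4 N push at the +y stop that went over the 8 N safe limit.

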